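# Return the condiments to the rail at the pizza stall

## Robot

A 6-joint arm with a two-finger parallel gripper is mounted at the origin on the work surface. World frame = base frame: x ahead of the robot, y to its left, z up, the work surface at z = 0. Lengths are in mm, angles in degrees, forces in N, time in s.
With the tool pointing down it reaches from about 400 to 825 mm from the base axis. Payload 7 kg.
Tool frame: the origin (TCP) lies midway between the tips of the shut fingers; the grasp point (between the pads) lies 19 mm behind it; z points along the fingers, y is the direction in which the jaws open and shut (so a half turn about z gives the same grasp; the last joint's range is limited). The gripper opens to 85 mm and grips with 20 to 120 N. Pads are 22 mm wide; open, the fingers measure 114 mm over their backs; the gripper's body (76 mm by 85 mm) begins 54 mm behind the grasp point. The pads swing forward as they close: fully open they stand 13 mm farther back than shut.
Start: joints at [91.049, 20.546, 0.682, 0, -70.136, -16.507], TCP at [179.923, 650.556, 231.302] pointing down, gripper open.
Joint ranges: [-176.03, 176.03], [-82.01, 121.73], [-58.28, 71.71], [-173.87, 95.51], [-174.79, -0.11], [-173.66, 173.66]. Speed limits (degrees/s): [136.94, 136.94, 172.46, 180, 180, 180].

## Interface

Orientations are given as [roll, pitch, yaw] about the fixed x, y, z axes, in that order (R = Rz(yaw) Ry(pitch) Rx(roll)).
In Python, from rig import r gives the robot as it stands.
- The arm moves only by the shell command python3 -m pendant 'ROWS' [FORCE]. ROWS is text: rows parted by semicolons, each of 7 numbers parted by spaces: the shift along the world's x, y, z in mm, then the turn, a rotation vector about the world's x, y, z in degrees, then the finger opening in mm, from 0 to 85.4. A call has 1 to 20 rows; each row shifts and turns the commanded pose from where the row before left it; what a row does not reach is not made up. A row lasts 1/12 s, in which the tool goes at most 41.7 mm and 7.16 degrees, less where a joint would pass 70% of its speed; a pose out of reach is approached as far as the arm can. A call with a gripper value outside its range is refused whole. The fingers move at their own pace and stop on an object; FORCE is the grip in N (left out, the last holds). Time passes only in rows, so rows that do not move let the fingers close. It gives the time, the measured TCP pose, the force and the opening at its end, in the units of the state.
- r.sense(): the state, without advancing time (a new reading comes with each control period).
- r.read_camera(name): name is "side" or "top" or "wrist"; returns a dict with "pixels" (420x560x3 uint8, red, green, blue), "range_z" (420x560 float32, mm along the optical axis (not along the pixel's ray), 0 where there is no reading), "fovy" (degrees; the focal length in pixels is half the picture's height over the tangent of half this angle, whatever the lens; pixels are square), "cx", "cy" (the principal point, pixels), "R" (3x3) and "t" (3): a world point X has camera coordinates R X + t; the wrist camera has in their place "T_tool_cam" (4x4, takes a point from camera to tool coordinates, whose origin is the TCP and whose axes are the flange's). Camera axes: x right, y down, z forward; pixel columns grow to the right and rows downward; lengths in mm; the calibration is good to about 2 mm. The wrist camera is an equidistant fisheye: a pixel r from the principal point sees the ray r / f radians off the axis. A picture is of the moment at which its call begins: read the wrist's pose just before it.
- r.sign_off(): hands the job in, once; it reports no verdict.
The state is a dict: "time_s": time; "q": joint angles; "qd": joint speeds; "joint_efforts": joint torques, N m; "ee_pos": TCP position; "eef_rot": TCP orientation; "force": force on the tool from outside, world axes, zero at the start; "moment": the same for the moment, N m; "gripper_width": finger opening in mm.
Only numpy, scipy, OpenCV 4.12 (cv2) and the standard library are available. Lean on these libraries where they do the work, as an engineer would, in place of code of your own. Each camera call takes 0.05 s, during which the arm holds its last target. There are 200 camera calls.

## Task

Tidy the pizza stall's table: put the cheese shaker, the pepper mill, the oil bottle with the spout and the white squeeze bottle back into the steel rail, each standing upright in the empty front half of the pan that already holds another of its kind. Keep them upright on the way and set them down gently, without dropping them. The capped lamp-oil bottle and the jar of screws look similar but do not belong with the food: leave them where they stand.

Things in the scene. Friction and masses are not known exactly. Their poses are not given: they have to be found in the camera images.
- shaker_mid (a point): Cheese shaker: round clear-glass body 60 mm across, pierced domed steel lid 61 mm across, 111 mm tall. It stands loose and upright on the table. This point is on its vertical axis, half-way up (55.5 mm above its foot); z is up. Straight-sided, good to grip, from 70 to 92 mm above its foot.
- mill_mid (a point): Pepper mill: turned dark wood, foot 52 mm across, narrow waist, head 48 mm across, small steel knob on top, 124 mm tall. It stands loose and upright on the table. This point is on its vertical axis, half-way up (62.0 mm above its foot); z is up. Straight-sided, good to grip, from 70 to 92 mm above its foot.
- oil_mid (a point): Oil bottle: round green glass 54 mm across, cork with a thin bent steel pouring spout, 133 mm tall. It stands loose and upright on the table. This point is on its vertical axis, half-way up (66.5 mm above its foot); z is up. Straight-sided, good to grip, from 70 to 92 mm above its foot.
- squeeze_mid (a point): Squeeze bottle: round white plastic 56 mm across with a collar 58 mm across and a long conical nozzle, 132 mm tall. It stands loose and upright on the table. This point is on its vertical axis, half-way up (66.0 mm above its foot); z is up. Straight-sided, good to grip, from 70 to 92 mm above its foot.
- lampoil_mid (a point): Lamp-oil bottle (look-alike of the oil bottle, must stay): the same green glass 54 mm across, but a wide black screw cap 41 mm across and no spout, 122 mm tall. It stands loose and upright on the table. This point is on its vertical axis, half-way up (61.0 mm above its foot); z is up.
- screwjar_mid (a point): Jar of spare screws (look-alike of the cheese shaker, must stay): clear glass 60 mm across with dark screws inside and a flat steel lid 63 mm across, 98 mm tall. It stands loose and upright on the table. This point is on its vertical axis, half-way up (49.0 mm above its foot); z is up.
- shaker_spot (a point): Free place in the steel pan with a fixed cheese shaker in its back half; one of four like pans in a steel rail, 114 mm apart along y, order varies. Point: on the pan's inner floor, middle of the empty front half (nearer the robot). x: along the pan, front to back; y: across; z: up. Inside 159 mm (x) by 91 mm (y), 65 mm deep; front and side walls 45 mm from the point, axis of the one at the back at x = +80 mm.
- mill_spot (a point): Free place in the steel pan with a fixed pepper mill in its back half; one of four like pans in a steel rail, 114 mm apart along y, order varies. Point: on the pan's inner floor, middle of the empty front half (nearer the robot). x: along the pan, front to back; y: across; z: up. Inside 159 mm (x) by 91 mm (y), 65 mm deep; front and side walls 45 mm from the point, axis of the one at the back at x = +80 mm.
- oil_spot (a point): Free place in the steel pan with a fixed oil bottle in its back half; one of four like pans in a steel rail, 114 mm apart along y, order varies. Point: on the pan's inner floor, middle of the empty front half (nearer the robot). x: along the pan, front to back; y: across; z: up. Inside 159 mm (x) by 91 mm (y), 65 mm deep; front and side walls 45 mm from the point, axis of the one at the back at x = +80 mm.
- squeeze_spot (a point): Free place in the steel pan with a fixed squeeze bottle in its back half; one of four like pans in a steel rail, 114 mm apart along y, order varies. Point: on the pan's inner floor, middle of the empty front half (nearer the robot). x: along the pan, front to back; y: across; z: up. Inside 159 mm (x) by 91 mm (y), 65 mm deep; front and side walls 45 mm from the point, axis of the one at the back at x = +80 mm.
There are look-alikes about, which are no part of the job. What is shaped like the part that bears oil_mid but red is not meant.

How it is judged (in metres and radians):
At the end, for the whole second after the job is handed in: Each of the four condiments stands in the front half of its own kind's pan (within 25 mm of the free place, 38 mm towards the back; foot within 8 mm of the floor), upright within 7 degrees, at rest; lamp oil and screw jar upright within 20 mm of where they were (x of shaker_mid in the frame of shaker_spot between -0.025 and 0.038 m and y of shaker_mid in the frame of shaker_spot between -0.025 and 0.025 m and z of shaker_mid in the frame of shaker_spot between 0.0475 and 0.0635 m and angle between each of shaker_mid, mill_mid, oil_mid, squeeze_mid, lampoil_mid, screwjar_mid's own z axis and vertical below 0.12 rad and linear speed of each of shaker, mill, oil, squeeze below 0.02 m/s and angular speed of each of shaker, mill, oil, squeeze below 0.3 rad/s and x of mill_mid in the frame of mill_spot between -0.025 and 0.038 m and y of mill_mid in the frame of mill_spot between -0.025 and 0.025 m and z of mill_mid in the frame of mill_spot between 0.054 and 0.07 m and x of oil_mid in the frame of oil_spot between -0.025 and 0.038 m and y of oil_mid in the frame of oil_spot between -0.025 and 0.025 m and z of oil_mid in the frame of oil_spot between 0.0585 and 0.0745 m and x of squeeze_mid in the frame of squeeze_spot between -0.025 and 0.038 m and y of squeeze_mid in the frame of squeeze_spot between -0.025 and 0.025 m and z of squeeze_mid in the frame of squeeze_spot between 0.058 and 0.074 m and distance of each of lampoil_mid, screwjar_mid from where it was at the start of the episode below 0.02 m); the robot touches nothing.
It fails at once if a condiment, the lamp oil or the screw jar is tipped over (more than 30 degrees) (angle between any of shaker_mid, mill_mid, oil_mid, squeeze_mid, lampoil_mid, screwjar_mid's own z axis and vertical above 0.52 rad).
It fails at once if the lamp oil or the screw jar is shifted by more than 20 mm (distance of any of lampoil_mid, screwjar_mid from where it was at the start of the episode above 0.02 m).
It fails at once if a condiment is dropped into a pan (falls faster than 0.7 m/s, a drop of some 25 mm, while its foot is below the pan's rim) ((horizontal distance between shaker_mid and shaker_spot below 0.06 m and height (world z) of shaker_mid below 0.1305 m and linear speed of shaker above 0.7 m/s) or (horizontal distance between mill_mid and mill_spot below 0.06 m and height (world z) of mill_mid below 0.137 m and linear speed of mill above 0.7 m/s) or (horizontal distance between oil_mid and oil_spot below 0.06 m and height (world z) of oil_mid below 0.1415 m and linear speed of oil above 0.7 m/s) or (horizontal distance between squeeze_mid and squeeze_spot below 0.06 m and height (world z) of squeeze_mid below 0.141 m and linear speed of squeeze above 0.7 m/s)).
It also fails if it takes over 128 s, if anything falls off the work surface, if the arm or the gripper's body presses on something with over 40 N, if the wrist force passes 120 N, or if a joint passes its speed limit or range.

## Working session

There is one attempt and no reset: what is moved stays moved. The work goes in short steps, Python scripts to look and compute and a shell command to move; the robot and the scene stay as the last step left them, time stands still between calls to the robot, and variables do not carry over. Pictures are saved under pics/ and viewed, about 12 in all and at most 16, crops included, and the job is handed in when it is done.

```bash
ls; mkdir -p pics; cat > h.py <<'E'
from rig import r
import numpy as np, cv2
def save(n,im): cv2.imwrite(f'pics/{n}.png',im[:,:,::-1])
def cloud(c):
    f=c['pixels'].shape[0]/2/np.tan(np.radians(c['fovy'])/2)
    v,u=np.mgrid[:420,:560]; z=c['range_z']
    P=np.stack([(u-c['cx'])/f*z,(v-c['cy'])/f*z,z],-1)
    W=(P-np.array(c['t']))@np.array(c['R']); W[z==0]=np.nan
    return W
E
python3 - <<'E'
from h import *
s=r.sense(); print({k:np.round(v,2) for k,v in s.items()})
for n in('top','side'):
    c=r.read_camera(n); save(n+'0',c['pixels']); np.savez(n+'0.npz',**c)
    print(n,c['fovy'],c['cx'],c['cy'],np.round(-np.array(c['R']).T@c['t']),np.round(c['R'],2).tolist())
E
```

```text
pics
{'time_s': np.float64(0.0), 'q': array([ 9.105e+01,  2.059e+01,  6.300e-01, -2.000e-02, -7.013e+01,
       -1.651e+01]), 'qd': array([ 0.  ,  0.06, -0.01, -0.  ,  0.08, -0.11]), 'joint_efforts': array([ 0.000e+00, -5.833e+01,  2.934e+01,  6.940e+00, -1.000e-02,
        0.000e+00]), 'ee_pos': array([179.82, 650.12, 230.39]), 'eef_rot': array([ 1.7991e+02, -1.0000e-02, -1.5460e+01]), 'force': array([0.11, 0.35, 0.2 ]), 'moment': array([-0.02,  0.01, -0.  ]), 'gripper_width': np.float64(85.38)}
top 44.44997221007531 274.977383497378 208.4875996662045 [ 359.   -7. 1271.] [[-0.02, -1.0, -0.01], [-0.99, 0.02, -0.15], [0.15, 0.01, -0.99]]
side 42.75543855073826 282.17246290097165 214.65277487828612 [ 345. -786.  953.] [[0.97, -0.26, 0.0], [-0.19, -0.72, -0.67], [0.17, 0.65, -0.74]]
```

View pics/top0.png

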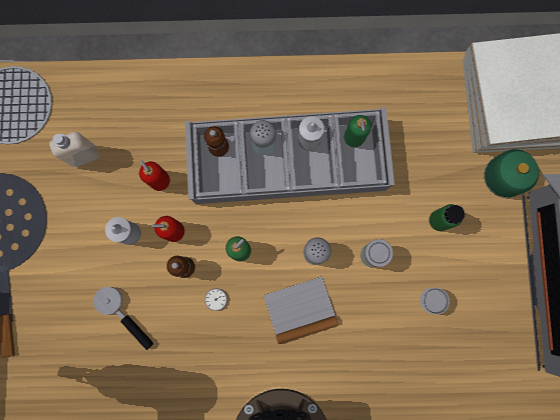

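View pics/side0.png

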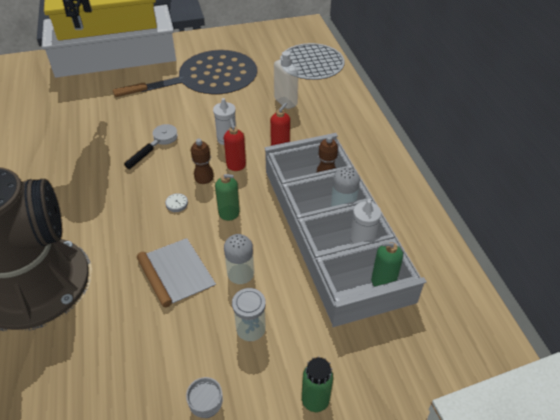

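Top view (up = +x, left = +y):
- Four to move: squeeze (122,230), mill (180,266), spouted green oil (238,248) and pierced-lid shaker (317,250).
- Leave alone: screw jar (378,253), flat lid; lamp oil (447,217), black cap; red spouted bottles (153,177) and (168,229).
- Pans from left to right: mill, shaker, squeeze, oil.

Next I'll measure the axes by depth with circle fits, and make one enlarged crop.

```bash
cat > m.py <<'E'
from h import *
from scipy.optimize import least_squares
import sys
tag=sys.argv[1] if len(sys.argv)>1 else '0'
C={n:dict(np.load(f'{n}{tag}.npz')) for n in('top','side')}
W={n:cloud(C[n]) for n in C}
if __name__=='__main__':
    px=dict(squeeze=(122,230,28,132),mill=(180,266,24,124),oil=(238,248,27,133),shaker=(317,250,30,111),jar=(378,253,30,98),lamp=(447,217,27,122),redA=(153,177,27,133),redB=(168,229,27,133))
    for k,(u,v,rad,h) in px.items():
        p=np.nanmedian(W['top'][v-4:v+5,u-4:u+5].reshape(-1,3),0); out=[]
        for ns in(['top'],['side'],['top','side']):
            Q=np.concatenate([W[n].reshape(-1,3) for n in ns]); Q=Q[np.isfinite(Q[:,0])]
            d=np.hypot(*(Q[:,:2]-p[:2]).T); B=Q[(d<50)&(Q[:,2]>66)&(Q[:,2]<92)]
            if len(B)<10: out.append(None);continue
            s=least_squares(lambda c:np.hypot(*(B[:,:2]-c).T)-rad,p[:2],loss='soft_l1',f_scale=2)
            out.append((s.x.round(1).tolist(),len(B),round(float(np.median(abs(s.fun))),1)))
        Q=Q[d<25]; print(k,p.round(),'ztop',np.nanpercentile(Q[:,2],99.5).round(),out)
    # rail: points 0<z
    Q=np.concatenate([W[n].reshape(-1,3) for n in W]); Q=Q[np.isfinite(Q[:,0])]
    T=W['top'].reshape(-1,3)
    R=Q[(Q[:,2]>60)&(Q[:,2]<80)&(Q[:,0]>540)&(abs(Q[:,1])<300)]
    print('rail z hist',np.histogram(Q[(Q[:,0]>520)&(Q[:,0]<740)&(Q[:,1]>-230)&(Q[:,1]<230)][:,2],bins=range(-5,120,5)))
E
python3 m.py
python3 - <<'E'
import cv2,numpy as np
a=cv2.imread('pics/top0.png')
b=cv2.resize(a[100:320,90:470],None,fx=2.1,fy=2.1,interpolation=cv2.INTER_CUBIC); cv2.imwrite('pics/crop0.png',b)
E
```

```text
squeeze [490. 352. 107.] ztop 133.0 [([492.8, 365.7], 67, 0.4), ([495.3, 365.1], 148, 1.1), ([494.5, 365.2], 215, 1.2)]
mill [405. 218. 109.] ztop 126.0 [([407.1, 229.6], 46, 0.3), ([409.3, 229.4], 157, 1.1), ([408.7, 229.4], 203, 1.0)]
oil [442.  86. 118.] ztop 134.0 [([445.3, 92.4], 17, 0.1), ([447.6, 91.8], 188, 0.8), ([447.4, 91.8], 205, 0.8)]
shaker [435. -91. 111.] ztop 116.0 [([435.1, -91.7], 11, 0.2), ([437.7, -92.2], 224, 0.6), ([437.5, -92.1], 235, 0.7)]
jar [ 426. -230.  100.] ztop 105.0 [([426.9, -230.6], 26, 0.5), ([429.2, -231.6], 202, 0.8), ([428.9, -231.4], 228, 0.8)]
lamp [ 502. -386.  120.] ztop 126.0 [([509.6, -403.2], 86, 0.3), ([511.9, -402.8], 197, 0.4), ([511.3, -402.7], 283, 0.6)]
redA [612. 283. 105.] ztop 128.0 [([625.9, 294.3], 71, 0.3), ([628.4, 294.0], 163, 1.1), ([627.3, 294.0], 234, 1.1)]
redB [489. 246. 109.] ztop 132.0 [([496.5, 256.3], 55, 0.3), ([498.5, 255.9], 174, 1.1), ([498.0, 255.9], 229, 1.0)]
rail z hist (array([2792, 4799,  408, 3424, 4603,  783,  555,  615,  658,  630,  740,
        718,  744,  668,  784, 1169, 3624, 1683,  664,  254,  193,  214,
        231,  450]), array([ -5,   0,   5,  10,  15,  20,  25,  30,  35,  40,  45,  50,  55,
        60,  65,  70,  75,  80,  85,  90,  95, 100, 105, 110, 115]))
```

View pics/crop0.png

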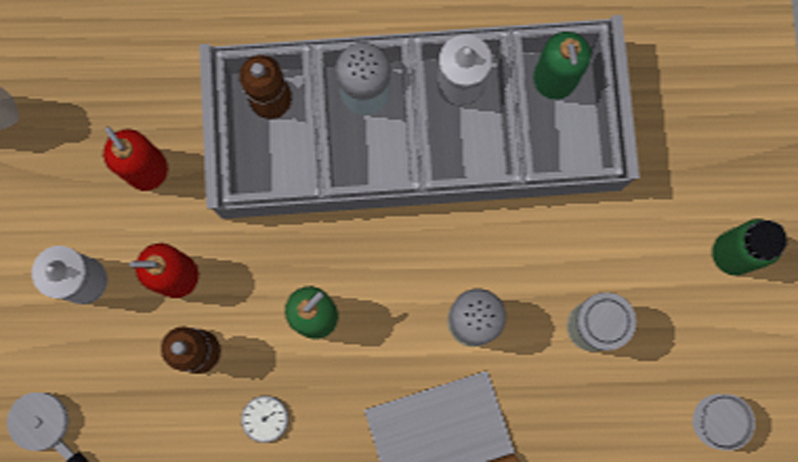

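Crop confirms it: the spout is on the green bottle at (310,310), the lid pierced at (477,317), and the jar lid flat at (605,320). The black-capped lamp oil is at (765,240). Next I'll measure the rail and pans.

```bash
cat > rail.py <<'E'
from m import *
for n in('top','side'):
    Q=W[n].reshape(-1,3); Q=Q[np.isfinite(Q[:,0])]
    S=Q[(Q[:,0]>530)&(Q[:,0]<780)&(Q[:,1]>-260)&(Q[:,1]<240)]
    R=S[(S[:,2]>70)&(S[:,2]<84)].astype(np.float32)
    rect=cv2.minAreaRect(R[:,:2]); print(n,'rim rect',np.round(rect[0],1),np.round(rect[1],1),round(rect[2],2),'z',np.median(R[:,2]).round(1))
    F=S[(S[:,2]>6)&(S[:,2]<24)]; print('floor z',np.percentile(F[:,2],[10,50,90]).round(1), 'table z',np.median(Q[abs(Q[:,2])<6][:,2]).round(1))
Q=np.concatenate([W[n].reshape(-1,3) for n in W]); Q=Q[np.isfinite(Q[:,0])]
for k,(u,v,rad,lo,hi) in dict(mill=(216,135,24,84,100),shaker=(262,133,30,84,100),squeeze=(312,130,28,82,92),oil=(358,130,27,82,92)).items():
    p=np.nanmedian(W['top'][v-4:v+5,u-4:u+5].reshape(-1,3),0); out=[]
    for ns in('top','side'):
        B=W[ns].reshape(-1,3); B=B[np.isfinite(B[:,0])]; B=B[(np.hypot(*(B[:,:2]-p[:2]).T)<45)&(B[:,2]>lo)&(B[:,2]<hi)]
        s=least_squares(lambda c:np.hypot(*(B[:,:2]-c).T)-rad,p[:2],loss='soft_l1',f_scale=2); out.append((s.x.round(1).tolist(),len(B),np.median(abs(s.fun)).round(1)))
    print(k,p.round(),out)
E
python3 rail.py
```

```text
Traceback (most recent call last):
  File "rail.py", line 6, in <module>
    rect=cv2.minAreaRect(R[:,:2]); print(n,'rim rect',np.round(rect[0],1),np.round(rect[1],1),round(rect[2],2),'z',np.median(R[:,2]).round(1))
cv2.error: OpenCV(4.12.0) /io/opencv/modules/imgproc/src/convhull.cpp:143: error: (-215:Assertion failed) total >= 0 && (depth == CV_32F || depth == CV_32S) in function 'convexHull'
```

```bash
sed -i 's/minAreaRect(R\[:,:2\])/minAreaRect(np.ascontiguousarray(R[:,:2]))/' rail.py; python3 rail.py
```

```text
top rim rect [669.1 -26.7] [192.5 475.9] 2.79 z 78.2
floor z [12.  15.5 19.2] table z 1.0
side rim rect [671.  -21.4] [193.1 474.2] 2.84 z 77.9
floor z [12.9 15.7 20.2] table z 0.8
mill [703. 134. 125.] [([706.8, 142.6], 40, np.float64(0.3)), ([708.9, 142.4], 105, np.float64(1.0))]
shaker [706.  28. 126.] [([711.9, 28.6], 37, np.float64(0.3)), ([714.7, 28.2], 129, np.float64(0.9))]
squeeze [709. -87. 126.] [([717.8, -85.2], 25, np.float64(0.4)), ([720.1, -85.3], 83, np.float64(0.6))]
oil [ 707. -194.  121.] [([723.6, -199.0], 31, np.float64(0.6)), ([725.3, -198.7], 92, np.float64(0.9))]
```

Measurements are consistent: pan pitch 342/3 = 114 mm and rail yaw about +2.8°.

| | Squeeze | Mill | Oil | Shaker |
|---|---|---|---|---|
| Free spot (x, y) | (639.1,-89.1) | (628,138.6) | (644.6,-202.8) | (633.4,24.5) |
| Object (x, y) | (494,365.4) | (408,229.5) | (446.5,92) | (436.4,-92) |

I'll start with the squeeze bottle: move above it and turn the jaws to yaw 2.8.

```bash
python3 -m pendant '10 -9 0 0 0 0 85; 20 -18 0 0 0 0 85; 24 -22 0 0 0 1.66 85; 24 -22 0 0 0 1.66 85; 24 -22 0 0 0 1.66 85; 24 -22 0 0 0 1.66 85; 24 -22 0 0 0 1.66 85; 24 -22 0 0 0 1.66 85; 24 -22 0 0 0 1.66 85; 24 -22 0 0 0 1.66 85; 24 -22 0 0 0 1.66 85; 24 -22 0 0 0 1.66 85; 24 -22 0 0 0 1.66 85; 14 -11 0 0 0 0 85; 6 -5 0 0 0 0 85; 0 0 0 0 0 0 85; 0 0 0 0 0 0 85' 40
```

```text
time_s: 1.52
ee_pos: [493.9, 365.1, 231.0]
eef_rot: [180.0, 0.0, 2.7]
force: [-0.2, -0.8, -0.3]
gripper_width: 85.3
```

```bash
python3 - <<'E'
from h import *
c=r.read_camera('wrist'); save('w1',c['pixels']); print(c['fovy'],c['cx'],c['cy'],np.round(c['T_tool_cam'],2).tolist())
T=np.array(c['T_tool_cam']); f=210/np.tan(np.radians(c['fovy'])/2)
# where the tool axis at bottle depth projects
for d in(0,100,166):
    p=np.linalg.inv(T)@[0,0,d,1]; a=np.arctan2(np.hypot(p[0],p[1]),p[2]); k=f*a/np.hypot(p[0],p[1]); print(d,(c['cx']+k*p[0]).round(),(c['cy']+k*p[1]).round())
E
```

```text
65.70646984690485 286.37858998121817 210.99834256798158 [[0.0, -0.95, -0.3, 76.69], [1.0, 0.0, -0.0, -0.27], [0.0, -0.3, 0.95, -143.2], [0.0, 0.0, 0.0, 1.0]]
0 287.0 273.0
100 287.0 212.0
166 287.0 192.0
```

View pics/w1.png

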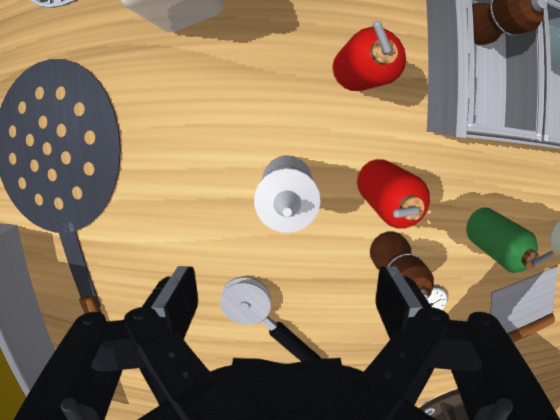

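The nozzle tip is at (287,211), exactly where the tool axis at z=131 projects, so it's aligned. Descending and gripping.

```bash
python3 -m pendant '0 0 -10 0 0 0 85; 0 0 -22 0 0 0 85; 0 0 -22 0 0 0 85; 0 0 -22 0 0 0 85; 0 0 -22 0 0 0 85; 0 0 -22 0 0 0 85; 0 0 -22 0 0 0 85; 0 0 -15 0 0 0 85; 0 0 -7 0 0 0 85; 0 0 -3 0 0 0 85; 0 0 0 0 0 0 50; 0 0 0 0 0 0 50; 0 0 0 0 0 0 50; 0 0 0 0 0 0 50; 0 0 0 0 0 0 50; 0 0 0 0 0 0 50; 0 0 0 0 0 0 50; 0 0 0 0 0 0 50' 40
```

```text
time_s: 3.07
ee_pos: [494.6, 366.2, 65.6]
eef_rot: [-179.9, -0.1, 2.8]
force: [-1.2, -1.0, 6.1]
gripper_width: 56.4
```

```bash
python3 -m pendant '0 0 3 0 0 0 50; 0 0 8 0 0 0 50; 0 0 14 0 0 0 50; 0 0 20 0 0 0 50; 0 0 20 0 0 0 50; 0 0 20 0 0 0 50; 0 0 20 0 0 0 50; 0 0 20 0 0 0 50; 0 0 15 0 0 0 50; 0 0 7 0 0 0 50; 0 0 3 0 0 0 50; 0 0 0 0 0 0 50; 0 0 0 0 0 0 50' 60
```

```text
time_s: 4.15
ee_pos: [493.4, 365.2, 213.3]
eef_rot: [179.9, 0.1, 2.8]
force: [0.5, -0.1, -2.5]
gripper_width: 55.8
```

```bash
python3 -m pendant '2 -6 0 0 0 0 50; 4 -12 0 0 0 0 50; 6 -18 0 0 0 0 50; 8 -25 0 0 0 0 50; 8 -25 0 0 0 0 50; 8 -25 0 0 0 0 50; 8 -25 0 0 0 0 50; 8 -25 0 0 0 0 50; 8 -25 0 0 0 0 50; 8 -25 0 0 0 0 50; 8 -25 0 0 0 0 50; 8 -25 0 0 0 0 50; 8 -25 0 0 0 0 50; 8 -25 0 0 0 0 50; 8 -25 0 0 0 0 50; 8 -25 0 0 0 0 50; 8 -25 0 0 0 0 50' ; python3 -m pendant '8 -25 0 0 0 0 50; 7 -20 0 0 0 0 50; 5 -13 0 0 0 0 50; 4 -10 0 0 0 0 50; 0 0 0 0 0 0 50; 0 0 0 0 0 0 50; 0 0 0 0 0 0 50'; python3 - <<'E'
from h import *
for n in('top','wrist'):
    c=r.read_camera(n); save(n+'2',c['pixels']); np.savez(n+'2.npz',**c)
a=cv2.imread('pics/top2.png')[90:300,90:470]; b=cv2.imread('pics/wrist2.png')
cv2.imwrite('pics/c2.png',cv2.resize(np.vstack([a,cv2.resize(b,(380,285))]),None,fx=1.2,fy=1.2))
E
```

```text
time_s: 5.57
ee_pos: [617.5, -22.9, 213.6]
eef_rot: [180.0, 0.1, 2.8]
force: [-0.1, -0.5, -2.5]
gripper_width: 55.8
time_s: 6.15
ee_pos: [641.6, -88.0, 214.1]
eef_rot: [-180.0, 0.0, 2.8]
force: [-0.4, -0.2, -1.9]
gripper_width: 55.8
```

View pics/c2.png

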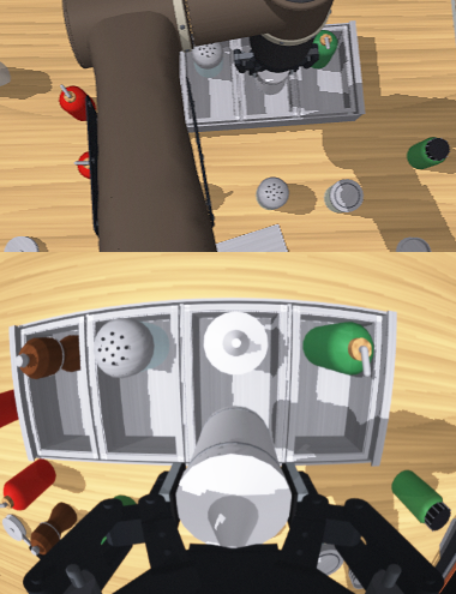

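The squeeze bottle hangs upright over its pan; the fixed white bottle is at (237,340) directly behind it. Lowering.

```bash
python3 -m pendant '0 0 -8 0 0 0 50; 0 0 -15 0 0 0 50; 0 0 -18 0 0 0 50; 0 0 -18 0 0 0 50; 0 0 -18 0 0 0 50; 0 0 -18 0 0 0 50; 0 0 -13 0 0 0 50; 0 0 -8 0 0 0 50; 0 0 -5 0 0 0 50; 0 0 -4 0 0 0 50; 0 0 -3 0 0 0 50; 0 0 -2 0 0 0 50; 0 0 0 0 0 0 50'; python3 -m pendant '0 0 -2 0 0 0 50; 0 0 -2 0 0 0 50; 0 0 0 0 0 0 50'
```

```text
time_s: 7.33
ee_pos: [642.0, -88.4, 84.4]
eef_rot: [-180.0, -0.0, 2.8]
force: [0.0, 0.2, -1.1]
gripper_width: 55.8
time_s: 7.58
ee_pos: [642.2, -88.5, 80.5]
eef_rot: [180.0, -0.0, 2.8]
force: [0.4, -0.3, -1.3]
gripper_width: 55.9
```

```bash
python3 -m pendant '0 0 -1 0 0 0 50; 0 0 -1 0 0 0 50; 0 0 0 0 0 0 50'; python3 -m pendant '0 0 -1 0 0 0 50; 0 0 -1 0 0 0 50; 0 0 0 0 0 0 50'; python3 -m pendant '0 0 -1 0 0 0 50;0 0 0 0 0 0 50'
```

```text
time_s: 7.83
ee_pos: [643.1, -88.6, 80.3]
eef_rot: [180.0, -0.2, 2.8]
force: [-2.4, 0.1, 9.1]
gripper_width: 56.3
time_s: 8.08
ee_pos: [644.0, -88.7, 80.3]
eef_rot: [179.9, -0.3, 2.9]
force: [-5.5, 1.3, 20.5]
gripper_width: 56.0
time_s: 8.25
ee_pos: [644.5, -88.7, 80.3]
eef_rot: [179.9, -0.4, 2.9]
force: [-6.5, 1.1, 26.5]
gripper_width: 56.3
```

Contact with the floor at TCP z≈80 (foot ≈15, which agrees with the measured floor). Unload, open a little, and rise.

```bash
python3 -m pendant '0 0 1 0 0 0 50; 0 0 1.5 0 0 0 50; 0 0 0 0 0 0 57; 0 0 0 0 0 0 60; 0 0 0 0 0 0 65; 0 0 0 0 0 0 70; 0 0 0 0 0 0 72; 0 0 0 0 0 0 72; 0 0 0 0 0 0 72; 0 0 0 0 0 0 72' ; python3 -m pendant '0 0 5 0 0 0 72; 0 0 10 0 0 0 72; 0 0 18 0 0 0 72; 0 0 20 0 0 0 72; 0 0 20 0 0 0 72; 0 0 20 0 0 0 72; 0 0 20 0 0 0 80; 0 0 15 0 0 0 85; 0 0 8 0 0 0 85; 0 0 0 0 0 0 85'
```

```text
time_s: 9.08
ee_pos: [641.8, -88.4, 77.6]
eef_rot: [180.0, 0.0, 2.8]
force: [-0.3, -0.2, 0.3]
gripper_width: 71.7
time_s: 9.92
ee_pos: [643.0, -88.5, 216.9]
eef_rot: [180.0, -0.3, 2.8]
force: [0.3, 0.0, -0.7]
gripper_width: 84.8
```

```bash
python3 -m pendant '-6 6 0 0 0 0 85; -12 11 0 0 0 0 85; -18 17 0 0 0 0 85; -18 17 0 0 0 0 85; -18 17 0 0 0 0 85; -18 17 0 0 0 0 85; -18 17 0 0 0 0 85; -18 17 0 0 0 0 85; -18 17 0 0 0 0 85; -18 17 0 0 0 0 85; -18 15 0 0 0 0 85; -10 8 0 0 0 0 85; -5.5 4 0 0 0 0 85; 0 0 0 0 0 0 85; 0 0 0 0 0 0 85'; python3 - <<'E'
from h import *
s=r.sense(); print(s['ee_pos'])
c=r.read_camera('side'); save('s3',c['pixels']); c=r.read_camera('wrist'); save('w3',c['pixels'])
a=cv2.imread('pics/s3.png')[100:380,180:440]; b=cv2.imread('pics/w3.png'); cv2.imwrite('pics/c3.png',np.hstack([a,cv2.resize(b,(373,280))]))
E
```

```text
time_s: 11.17
ee_pos: [446.2, 91.5, 213.4]
eef_rot: [180.0, 0.0, 2.9]
force: [0.8, -0.2, 0.2]
gripper_width: 85.0
[446.17845263  91.49755843 213.39593833]
```

View pics/c3.png

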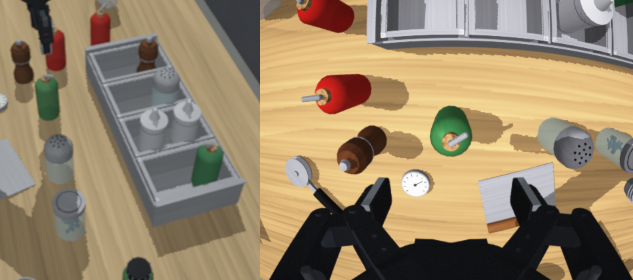

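The squeeze bottle stands upright in its pan (153,127), with its twin behind it. The wrist view shows the spouted green oil bottle at (452,135), centred under the tool. Descend and grip.

```bash
python3 -m pendant '0 0 -9 0 0 0 85; 0 0 -18 0 0 0 85; 0 0 -20 0 0 0 85; 0 0 -20 0 0 0 85; 0 0 -20 0 0 0 85; 0 0 -20 0 0 0 85; 0 0 -18 0 0 0 85; 0 0 -14 0 0 0 85; 0 0 -6 0 0 0 85; 0 0 -3 0 0 0 85; 0 0 0 0 0 0 48; 0 0 0 0 0 0 48; 0 0 0 0 0 0 48; 0 0 0 0 0 0 48; 0 0 0 0 0 0 48; 0 0 0 0 0 0 48; 0 0 0 0 0 0 48; 0 0 0 0 0 0 48' 40; python3 -m pendant '0 0 3 0 0 0 48; 0 0 8 0 0 0 48; 0 0 14 0 0 0 48; 0 0 20 0 0 0 48; 0 0 20 0 0 0 48; 0 0 20 0 0 0 48; 0 0 20 0 0 0 48; 0 0 20 0 0 0 48; 0 0 15 0 0 0 48; 0 0 7 0 0 0 48; 0 0 3 0 0 0 48; 0 0 0 0 0 0 48; 0 0 0 0 0 0 48' 60
```

```text
time_s: 12.77
ee_pos: [447.0, 91.7, 66.8]
eef_rot: [-180.0, -0.1, 2.8]
force: [-0.5, -1.8, 7.1]
gripper_width: 52.6
time_s: 13.85
ee_pos: [445.8, 91.4, 215.0]
eef_rot: [180.0, 0.1, 2.8]
force: [1.5, 0.3, -3.0]
gripper_width: 52.1
```

```bash
python3 -m pendant '3 -4 0 0 0 0 48; 7 -10 0 0 0 0 48; 12 -18 0 0 0 0 48; 12 -18 0 0 0 0 48; 12 -18 0 0 0 0 48; 12 -18 0 0 0 0 48; 12 -18 0 0 0 0 48; 12 -18 0 0 0 0 48; 12 -18 0 0 0 0 48; 12 -18 0 0 0 0 48; 12 -18 0 0 0 0 48; 12 -18 0 0 0 0 48; 12 -18 0 0 0 0 48; 12 -18 0 0 0 0 48; 12 -18 0 0 0 0 48; 12 -18 0 0 0 0 48; 12 -15 0 0 0 0 48; 7 -9 0 0 0 0 48; 4 -4.5 0 0 0 0 48; 0 0 0 0 0 0 48'; python3 -m pendant '0 0 -8 0 0 0 48; 0 0 -15 0 0 0 48; 0 0 -18 0 0 0 48; 0 0 -18 0 0 0 48; 0 0 -18 0 0 0 48; 0 0 -18 0 0 0 48; 0 0 -13 0 0 0 48; 0 0 -8 0 0 0 48; 0 0 -5 0 0 0 48; 0 0 -4 0 0 0 48; 0 0 -3 0 0 0 48; 0 0 -2 0 0 0 48; 0 0 0 0 0 0 48';  python3 -m pendant '0 0 -1 0 0 0 48; 0 0 -1 0 0 0 48; 0 0 0 0 0 0 48'
```

```text
time_s: 15.52
ee_pos: [647.4, -203.8, 214.2]
eef_rot: [-180.0, 0.1, 2.7]
force: [0.5, 1.2, -2.5]
gripper_width: 52.6
time_s: 16.6
ee_pos: [647.6, -202.9, 86.0]
eef_rot: [180.0, -0.0, 2.8]
force: [-0.6, -0.6, -3.1]
gripper_width: 52.2
time_s: 16.85
ee_pos: [647.5, -203.0, 84.0]
eef_rot: [180.0, -0.0, 2.8]
force: [0.4, 0.3, -3.4]
gripper_width: 52.2
```

```bash
python3 -m pendant '0 0 -1 0 0 0 48; 0 0 -1 0 0 0 48; 0 0 0 0 0 0 48'; python3 -m pendant '0 0 -1 0 0 0 48; 0 0 -1 0 0 0 48; 0 0 0 0 0 0 48'; python3 -m pendant '0 0 -1 0 0 0 48;0 0 0 0 0 0 48'
```

```text
time_s: 17.1
ee_pos: [647.3, -202.9, 81.6]
eef_rot: [-180.0, 0.0, 2.8]
force: [-0.1, 0.4, -2.9]
gripper_width: 52.5
time_s: 17.35
ee_pos: [647.8, -203.0, 81.6]
eef_rot: [180.0, -0.1, 2.8]
force: [-3.7, 1.5, 7.6]
gripper_width: 52.4
time_s: 17.52
ee_pos: [647.9, -203.1, 81.5]
eef_rot: [180.0, -0.1, 2.9]
force: [-6.0, 2.5, 14.4]
gripper_width: 51.8
```

```bash
python3 -m pendant '0 0 1 0 0 0 48; 0 0 0.5 0 0 0 48; 0 0 0 0 0 0 54; 0 0 0 0 0 0 57; 0 0 0 0 0 0 62; 0 0 0 0 0 0 67; 0 0 0 0 0 0 72; 0 0 0 0 0 0 72; 0 0 0 0 0 0 72; 0 0 0 0 0 0 72' ; python3 -m pendant '0 0 5 0 0 0 72; 0 0 10 0 0 0 72; 0 0 18 0 0 0 72; 0 0 20 0 0 0 72; 0 0 20 0 0 0 72; 0 0 20 0 0 0 72; 0 0 20 0 0 0 80; 0 0 15 0 0 0 85; 0 0 8 0 0 0 85; 0 0 0 0 0 0 85'; python3 -m pendant '-8 4 0 0 0 0 85; -15 8 0 0 0 0 85; -20 11 0 0 0 0 85; -20 11 0 0 0 0 85; -20 11 0 0 0 0 85; -20 11 0 0 0 0 85; -20 11 0 0 0 0 85; -20 11 0 0 0 0 85; -20 10 0 0 0 0 85; -20 10 0 0 0 0 85; -15 8 0 0 0 0 85; -8 3 0 0 0 0 85; -4.5 2 0 0 0 0 85; 0 0 0 0 0 0 85; 0 0 0 0 0 0 85'
```

```text
time_s: 18.35
ee_pos: [647.4, -202.9, 80.2]
eef_rot: [-180.0, 0.0, 2.8]
force: [-0.4, 0.1, 0.1]
gripper_width: 71.8
time_s: 19.18
ee_pos: [648.5, -203.2, 219.5]
eef_rot: [179.9, -0.3, 2.8]
force: [0.5, -1.0, 0.1]
gripper_width: 84.9
time_s: 20.43
ee_pos: [437.2, -92.0, 216.2]
eef_rot: [180.0, 0.0, 2.8]
force: [0.5, -0.4, -0.1]
gripper_width: 85.1
```

```bash
python3 - <<'E'
from h import *
s=r.sense(); print(s['ee_pos'])
c=r.read_camera('side'); save('s4',c['pixels']); c=r.read_camera('wrist'); save('w4',c['pixels'])
a=cv2.imread('pics/s4.png')[100:380,180:440]; b=cv2.imread('pics/w4.png'); cv2.imwrite('pics/c4.png',np.hstack([a,cv2.resize(b,(373,280))]))
E
```

```text
[437.21285893 -92.00046299 216.16153119]
```

View pics/c4.png

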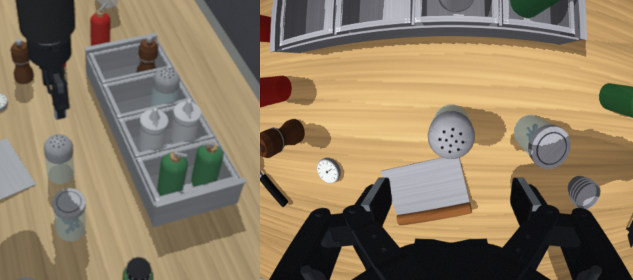

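Oil stands in its pan at (172,172). The pierced-lid shaker is centred under the tool in the wrist view, and the flat-lidded jar at (550,145) is clear of the jaws. Grip and lift.

```bash
python3 -m pendant '0 0 -10 0 0 0 85; 0 0 -20 0 0 0 85; 0 0 -20 0 0 0 85; 0 0 -20 0 0 0 85; 0 0 -20 0 0 0 85; 0 0 -20 0 0 0 85; 0 0 -18 0 0 0 85; 0 0 -15 0 0 0 85; 0 0 -6 0 0 0 85; 0 0 -3 0 0 0 85; 0 0 0 0 0 0 54; 0 0 0 0 0 0 54; 0 0 0 0 0 0 54; 0 0 0 0 0 0 54; 0 0 0 0 0 0 54; 0 0 0 0 0 0 54; 0 0 0 0 0 0 54; 0 0 0 0 0 0 54' 40; python3 -m pendant '0 0 3 0 0 0 54; 0 0 8 0 0 0 54; 0 0 14 0 0 0 54; 0 0 20 0 0 0 54; 0 0 20 0 0 0 54; 0 0 20 0 0 0 54; 0 0 20 0 0 0 54; 0 0 20 0 0 0 54; 0 0 15 0 0 0 54; 0 0 7 0 0 0 54; 0 0 3 0 0 0 54; 0 0 0 0 0 0 54; 0 0 0 0 0 0 54' 60
```

```text
time_s: 22.03
ee_pos: [437.8, -91.9, 65.1]
eef_rot: [180.0, -0.1, 2.8]
force: [0.1, -1.4, 6.5]
gripper_width: 59.5
time_s: 23.12
ee_pos: [436.2, -91.9, 213.4]
eef_rot: [-180.0, 0.1, 2.8]
force: [0.2, 0.1, -2.4]
gripper_width: 58.9
```

```bash
python3 -m pendant '5 3 0 0 0 0 54; 10 6 0 0 0 0 54; 17 10 0 0 0 0 54; 17 10 0 0 0 0 54; 17 10 0 0 0 0 54; 17 10 0 0 0 0 54; 17 10 0 0 0 0 54; 17 10 0 0 0 0 54; 17 10 0 0 0 0 54; 17 10 0 0 0 0 54; 17 10 0 0 0 0 54; 16 9 0 0 0 0 54; 10 5.5 0 0 0 0 54; 6 3 0 0 0 0 54; 0 0 0 0 0 0 54; 0 0 0 0 0 0 54'; python3 -m pendant '0 0 -8 0 0 0 54; 0 0 -15 0 0 0 54; 0 0 -18 0 0 0 54; 0 0 -18 0 0 0 54; 0 0 -18 0 0 0 54; 0 0 -18 0 0 0 54; 0 0 -13 0 0 0 54; 0 0 -8 0 0 0 54; 0 0 -5 0 0 0 54; 0 0 -4 0 0 0 54; 0 0 -3 0 0 0 54; 0 0 -2 0 0 0 54; 0 0 0 0 0 0 54';  python3 -m pendant '0 0 -1 0 0 0 54; 0 0 -1 0 0 0 54; 0 0 -1 0 0 0 54; 0 0 0 0 0 0 54'
```

```text
time_s: 24.45
ee_pos: [636.5, 24.5, 213.5]
eef_rot: [180.0, 0.1, 2.8]
force: [0.1, -0.3, -2.9]
gripper_width: 59.3
time_s: 25.53
ee_pos: [637.0, 24.6, 84.5]
eef_rot: [-180.0, -0.0, 2.8]
force: [0.9, 0.1, -3.8]
gripper_width: 58.9
time_s: 25.87
ee_pos: [636.9, 24.6, 81.3]
eef_rot: [-180.0, -0.0, 2.8]
force: [-0.3, 0.0, -3.3]
gripper_width: 59.0
```

```bash
python3 -m pendant '0 0 -1 0 0 0 54; 0 0 -1 0 0 0 54; 0 0 0 0 0 0 54'; python3 -m pendant '0 0 -1 0 0 0 54; 0 0 0 0 0 0 54'; python3 -m pendant '0 0 -1 0 0 0 54;0 0 0 0 0 0 54'
```

```text
time_s: 26.12
ee_pos: [637.3, 24.6, 79.9]
eef_rot: [180.0, -0.0, 2.8]
force: [-2.0, 0.7, 2.6]
gripper_width: 58.9
time_s: 26.28
ee_pos: [637.5, 24.6, 79.9]
eef_rot: [180.0, -0.1, 2.8]
force: [-3.3, 0.1, 9.1]
gripper_width: 59.1
time_s: 26.45
ee_pos: [637.7, 24.6, 79.8]
eef_rot: [180.0, -0.1, 2.9]
force: [-6.1, -0.7, 15.8]
gripper_width: 59.0
```

```bash
python3 -m pendant '0 0 1 0 0 0 54; 0 0 0.5 0 0 0 54; 0 0 0 0 0 0 60; 0 0 0 0 0 0 63; 0 0 0 0 0 0 67; 0 0 0 0 0 0 71; 0 0 0 0 0 0 75; 0 0 0 0 0 0 75; 0 0 0 0 0 0 75; 0 0 0 0 0 0 75' ; python3 -m pendant '0 0 5 0 0 0 75; 0 0 10 0 0 0 75; 0 0 18 0 0 0 75; 0 0 20 0 0 0 75; 0 0 20 0 0 0 75; 0 0 20 0 0 0 75; 0 0 20 0 0 0 80; 0 0 15 0 0 0 85; 0 0 8 0 0 0 85; 0 0 0 0 0 0 85'; python3 -m pendant '-7 6 0 0 0 0 85; -14 13 0 0 0 0 85; -19 17 0 0 0 0 85; -19 17 0 0 0 0 85; -19 17 0 0 0 0 85; -19 17 0 0 0 0 85; -19 17 0 0 0 0 85; -19 17 0 0 0 0 85; -19 17 0 0 0 0 85; -19 17 0 0 0 0 85; -19 17 0 0 0 0 85; -18 17 0 0 0 0 85; -12 10 0 0 0 0 85; -6.5 6 0 0 0 0 85; 0 0 0 0 0 0 85; 0 0 0 0 0 0 85'
```

```text
time_s: 27.28
ee_pos: [636.9, 24.6, 78.7]
eef_rot: [180.0, 0.0, 2.8]
force: [-0.5, -0.1, -0.3]
gripper_width: 75.2
time_s: 28.12
ee_pos: [638.0, 24.7, 217.8]
eef_rot: [-180.0, -0.3, 2.8]
force: [0.2, 0.5, 0.0]
gripper_width: 85.0
time_s: 29.45
ee_pos: [408.0, 229.5, 214.3]
eef_rot: [180.0, 0.0, 2.9]
force: [1.4, -1.1, 1.6]
gripper_width: 84.6
```

```bash
python3 - <<'E'
from h import *
s=r.sense(); print(s['ee_pos'])
c=r.read_camera('side'); save('s5',c['pixels']); c=r.read_camera('wrist'); save('w5',c['pixels'])
a=cv2.imread('pics/s5.png')[100:380,180:440]; b=cv2.imread('pics/w5.png'); cv2.imwrite('pics/c5.png',np.hstack([a,cv2.resize(b,(373,280))]))
E
```

```text
[407.95768352 229.48357701 214.26819814]
```

View pics/c5.png

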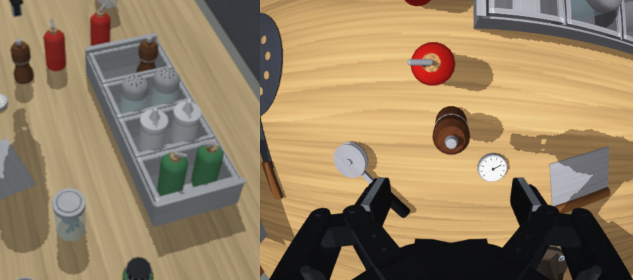

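The shaker stands in its pan at (135,90). The mill's knob is at (452,142) in the wrist view, centred. Grip and lift.

```bash
python3 -m pendant '0 0 -9 0 0 0 85; 0 0 -20 0 0 0 85; 0 0 -20 0 0 0 85; 0 0 -20 0 0 0 85; 0 0 -20 0 0 0 85; 0 0 -20 0 0 0 85; 0 0 -18 0 0 0 85; 0 0 -14 0 0 0 85; 0 0 -6 0 0 0 85; 0 0 -3 0 0 0 85; 0 0 0 0 0 0 42; 0 0 0 0 0 0 42; 0 0 0 0 0 0 42; 0 0 0 0 0 0 42; 0 0 0 0 0 0 42; 0 0 0 0 0 0 42; 0 0 0 0 0 0 42; 0 0 0 0 0 0 42; 0 0 0 0 0 0 42' 40; python3 -m pendant '0 0 3 0 0 0 42; 0 0 8 0 0 0 42; 0 0 14 0 0 0 42; 0 0 20 0 0 0 42; 0 0 20 0 0 0 42; 0 0 20 0 0 0 42; 0 0 20 0 0 0 42; 0 0 20 0 0 0 42; 0 0 15 0 0 0 42; 0 0 7 0 0 0 42; 0 0 3 0 0 0 42; 0 0 0 0 0 0 42; 0 0 0 0 0 0 42' 60
```

```text
time_s: 31.13
ee_pos: [408.9, 229.9, 65.7]
eef_rot: [-179.9, -0.1, 2.8]
force: [-0.2, -2.3, 6.1]
gripper_width: 46.7
time_s: 32.22
ee_pos: [407.9, 229.3, 214.0]
eef_rot: [180.0, 0.1, 2.8]
force: [-0.3, 0.2, -1.4]
gripper_width: 46.2
```

```bash
python3 -m pendant '6 -3 0 0 0 0 42; 12 -5 0 0 0 0 42; 18 -7 0 0 0 0 42; 18 -7 0 0 0 0 42; 18 -7 0 0 0 0 42; 18 -7 0 0 0 0 42; 18 -7 0 0 0 0 42; 18 -7 0 0 0 0 42; 18 -7 0 0 0 0 42; 18 -7 0 0 0 0 42; 18 -7 0 0 0 0 42; 20 -9 0 0 0 0 42; 14 -7 0 0 0 0 42; 9 -4 0 0 0 0 42; 0 0 0 0 0 0 42; 0 0 0 0 0 0 42'; python3 -m pendant '0 0 -8 0 0 0 42; 0 0 -15 0 0 0 42; 0 0 -18 0 0 0 42; 0 0 -18 0 0 0 42; 0 0 -18 0 0 0 42; 0 0 -18 0 0 0 42; 0 0 -13 0 0 0 42; 0 0 -8 0 0 0 42; 0 0 -5 0 0 0 42; 0 0 -4 0 0 0 42; 0 0 -3 0 0 0 42; 0 0 -2 0 0 0 42; 0 0 0 0 0 0 42';  python3 -m pendant '0 0 -1 0 0 0 42; 0 0 -1 0 0 0 42; 0 0 -1 0 0 0 42; 0 0 0 0 0 0 42'
```

```text
time_s: 33.55
ee_pos: [631.2, 138.0, 213.4]
eef_rot: [180.0, 0.1, 2.7]
force: [-0.1, 0.4, -0.6]
gripper_width: 45.8
time_s: 34.63
ee_pos: [631.5, 138.7, 85.0]
eef_rot: [-180.0, -0.0, 2.8]
force: [0.0, -0.1, -1.3]
gripper_width: 46.6
time_s: 34.97
ee_pos: [631.4, 138.5, 81.8]
eef_rot: [-180.0, 0.0, 2.8]
force: [-0.5, -0.2, -1.8]
gripper_width: 46.4
```

```bash
python3 -m pendant '0 0 -1 0 0 0 42; 0 0 -1 0 0 0 42; 0 0 0 0 0 0 42'; python3 -m pendant '0 0 -1 0 0 0 42; 0 0 0 0 0 0 42'; python3 -m pendant '0 0 -1 0 0 0 42;0 0 0 0 0 0 42'
```

```text
time_s: 35.22
ee_pos: [631.7, 138.6, 80.4]
eef_rot: [180.0, -0.0, 2.8]
force: [-1.8, 0.3, 3.1]
gripper_width: 46.4
time_s: 35.38
ee_pos: [631.9, 138.6, 80.4]
eef_rot: [-180.0, -0.1, 2.8]
force: [-3.4, -1.7, 10.4]
gripper_width: 46.4
time_s: 35.55
ee_pos: [632.1, 138.6, 80.4]
eef_rot: [180.0, -0.1, 2.8]
force: [-5.6, -2.0, 15.6]
gripper_width: 46.2
```

Release, rise, and move aside for a clear final look.

```bash
python3 -m pendant '0 0 1 0 0 0 42; 0 0 0.5 0 0 0 42; 0 0 0 0 0 0 48; 0 0 0 0 0 0 51; 0 0 0 0 0 0 56; 0 0 0 0 0 0 61; 0 0 0 0 0 0 66; 0 0 0 0 0 0 70; 0 0 0 0 0 0 70; 0 0 0 0 0 0 70' ; python3 -m pendant '0 0 5 0 0 0 70; 0 0 10 0 0 0 70; 0 0 18 0 0 0 70; 0 0 20 0 0 0 70; 0 0 20 0 0 0 70; 0 0 20 0 0 0 70; 0 0 20 0 0 0 80; 0 0 20 0 0 0 85; 0 0 15 0 0 0 85; 0 0 0 0 0 0 85'; python3 -m pendant '-9 9 0 0 0 0 85; -16 20 0 0 0 0 85; -20 25 0 0 0 0 85; -20 25 0 0 0 0 85; -20 25 0 0 0 0 85; -20 25 0 0 0 0 85; -20 25 0 0 0 0 85; -20 25 0 0 0 0 85; -20 25 0 0 0 0 85; -20 25 0 0 0 0 85; -20 25 0 0 0 0 85;-20 25 0 0 0 0 85; -20 25 0 0 0 0 85; -20 25 0 0 0 0 85; -16 20 0 0 0 0 85; -9 9 0 0 0 0 85; 0 0 0 0 0 0 85; 0 0 0 0 0 0 85'
python3 - <<'E'
from h import *
for n in('top','side'):
    c=r.read_camera(n); save(n+'9',c['pixels']); np.savez(n+'9.npz',**c)
a=cv2.imread('pics/top9.png')[90:310,90:490]; b=cv2.imread('pics/side9.png')[110:420,180:440]
cv2.imwrite('pics/c9.png',np.hstack([cv2.resize(a,(480,264)),cv2.resize(b,(221,264))]))
from scipy.optimize import least_squares
W=[cloud(dict(np.load(f'{n}9.npz'))) for n in('top','side')]
A=dict(mill=((707.8,142.5),24),shaker=((713.3,28.4),30),squeeze=((719,-85.2),28),oil=((724.5,-198.9),27))
ex=np.array([.9988,.0489]); ey=np.array([-.0489,.9988])
its={k:(np.array(a)-80*ex,rad,82,103) for k,(a,rad) in A.items()}
its['jar']=(np.array([428.,-231]),30,66,92); its['lamp']=(np.array([510.7,-403]),27,66,92)
for k,(p,rad,lo,hi) in its.items():
  for w in W:
    B=w.reshape(-1,3); B=B[np.isfinite(B[:,0])]; d=B[:,:2]-p
    B=B[((d@ex)<38)&(np.hypot(*d.T)<48)&(B[:,2]>lo)&(B[:,2]<hi)]
    if len(B)<8: print(k,'few',len(B)); continue
    s=least_squares(lambda c:np.hypot(*(B[:,:2]-c).T)-rad,p,loss='soft_l1',f_scale=2); e=s.x-p
    print(k,'dx,dy in pan',(e@ex).round(1),(e@ey).round(1),len(B),np.median(abs(s.fun)).round(1))
  Q=np.concatenate([w.reshape(-1,3) for w in W]); Q=Q[np.isfinite(Q[:,0])]; Q=Q[np.hypot(*(Q[:,:2]-p).T)<25]; print('   ztop',np.percentile(Q[:,2],99.5).round(1))
E
```

```text
time_s: 36.38
ee_pos: [631.4, 138.6, 79.2]
eef_rot: [180.0, 0.0, 2.8]
force: [-0.6, -0.4, 0.1]
gripper_width: 69.9
time_s: 37.22
ee_pos: [633.2, 139.0, 232.7]
eef_rot: [-179.9, -0.4, 2.8]
force: [0.3, 1.2, 0.8]
gripper_width: 85.1
time_s: 38.72
ee_pos: [340.6, 496.5, 227.0]
eef_rot: [180.0, 0.0, 2.9]
force: [-0.2, -1.0, 0.3]
gripper_width: 85.4
mill dx,dy in pan 1.9 -0.2 41 0.4
mill dx,dy in pan 4.0 -0.6 131 0.9
   ztop 140.1
shaker dx,dy in pan 1.8 0.5 42 0.3
shaker dx,dy in pan 4.2 -0.2 171 0.9
   ztop 131.1
squeeze dx,dy in pan 3.0 -0.2 42 0.3
squeeze dx,dy in pan 5.1 -0.7 168 0.7
   ztop 148.4
oil dx,dy in pan 1.6 0.0 51 0.3
oil dx,dy in pan 3.9 0.1 174 0.5
   ztop 150.1
jar dx,dy in pan -0.9 0.6 26 0.7
jar dx,dy in pan 1.1 -0.6 190 0.6
   ztop 105.3
lamp dx,dy in pan -1.1 -0.1 85 0.4
lamp dx,dy in pan 1.3 0.2 222 0.4
   ztop 126.9
```

View pics/c9.png

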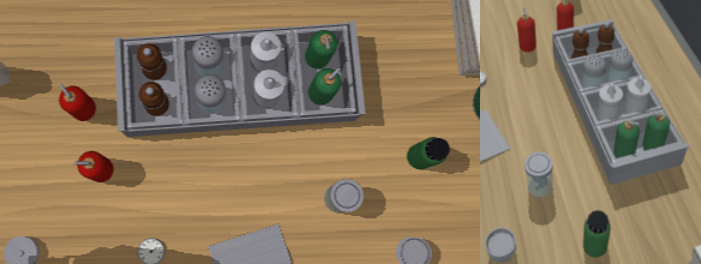

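All four stand in front of their twins, within 6 mm of their spots. The jar and the lamp oil haven't moved, and the arm is clear. Handing in.

```bash
python3 -c "
from rig import r
print(r.sign_off())"
```

```text
the job is handed in; nothing more can be done
None
```

The squeeze bottle, oil bottle, cheese shaker and pepper mill are each standing in the front half of their own kind's pan. Each was lowered until the wrist force showed it on the floor (about 15–27 N), then unloaded and released. The job was handed in at about 39 s with the arm clear of everything; sign-off reports no verdict.

My last camera checks, by circle fit from both views:
- **Position:** all four are 2–5 mm towards the back of their spots and within 1 mm sideways. The two cameras disagree by about 2 mm in x, as they did all along.
- **Upright and seated:** all four look upright by eye; I did not measure tilt. Tops read 14–20 mm above each item's own height, against a measured pan floor of about 15 mm. The shaker's 20 mm looks high, but its top already read 5 mm high on the table.
- **Screw jar and lamp oil:** both are within about 1 mm of where they started.

No check failed.

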